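# Put the box spanner back in its spring-clip case

### The arm

A 7-joint arm with a two-finger parallel gripper is mounted at the origin on the work surface. World frame = base frame: x ahead of the robot, y to its left, z up, the work surface at z = 0. Lengths are in m, angles in degrees, forces in N, time in s.
With the tool pointing down it reaches from about 0.425 to 0.925 m from the base axis. Payload 6.8 kg.
Tool frame: the origin (TCP) lies on the centre line of the jaws, within the pads' length; the fingertips stand 8 mm ahead of it and the grasp point (between the pads) lies 11 mm behind it; z points along the fingers, y is the line along which they close (so a half turn about z gives the same grasp; the last joint's range is limited). The gripper opens to 85 mm and grips with 20 to 120 N. Pads are 22 mm wide; open, the fingers measure 114 mm over their backs; the gripper's body (76 mm by 85 mm) begins 54 mm behind the grasp point. The pads swing forward as they close: fully open they stand 13 mm farther back than shut.
Start: joints at [-74.605, 27.33, 1.283, 89.118, -0.659, 63.558, -4.761], TCP at [0.248, 0.628, 0.239] pointing down, gripper open.
Joint ranges: [-169.35, 169.35], [-19.33, 120.38], [-80.79, 83.38], [13.8, 139.57], [-78.32, 258.32], [9.67, 109.79], [-169.56, 169.56]. Speed limits (degrees/s): [136.94, 136.94, 180, 180, 180, 180, 180].

### API

Orientations are given as a 3x3 rotation matrix whose columns are the frame's x, y, z axes.
In Python, from cell import env gives the robot as it stands.
- The arm moves only by the tool drive_tool, never from a script. Its arguments are lists of equal length, an entry for each row: "delta_pos": the shift along the tool's x, y, z in cm, a list of three; "rotation": the turn, a rotation vector about the tool's x, y, z in degrees, a list of three; "grip": the closure in counts, from 0 (fully open) to 255 (shut). In form: {"delta_pos": [[tx, ty, tz], ...], "rotation": [[rx, ry, rz], ...], "grip": [grip, ...]}. A call has 1 to 10 rows; each row shifts and turns the commanded pose from where the row before left it, along the tool's axes as they then stand; what a row does not reach is not made up. A row lasts 1/12 s, in which the tool goes at most 41.7 mm and 7.16 degrees, less where a joint would pass 70% of its speed; a pose out of reach is approached as far as the arm can. A call with a gripper value outside its range is refused whole. The fingers move at their own pace and stop on an object; "newtons" is the grip in N (left out, the last holds). Time passes only in rows, so rows that do not move let the fingers close. It gives the time, the measured TCP pose, the force, the opening and the grip force at its end, in the units of the state.
- env.sense(): the state, without advancing time (a new reading comes with each control period).
- env.snapshot(name): name is "side" or "top" or "wrist"; returns a dict with "image" (420x560x3 uint8, red, green, blue), "intrinsics" (3x3 intrinsics, pixels), "origin" and "rotation" of the camera in the world. Camera axes: x right, y up, looking along -z (the intrinsics and any distortion apply to the point x, -y, -z); pixel columns grow to the right and rows downward; lengths in m; the calibration is good to about 2 mm. A picture is of the moment at which its call begins. There is no depth.
- env.job_done(): hands the job in; it is judged then, once.
The state is a dict: "time_s": time; "qpos": joint angles; "joint_velocities": joint speeds; "tau": joint torques, N m; "ee_pos": TCP position; "tcp_rot": TCP orientation; "force": force on the tool from outside, world axes, zero at the start; "wrist_torque": the same for the moment, N m; "grip_width": opening from 0.0 (shut) to 1.0 (fully open); "finger_force": force on a finger pad.
Only numpy, scipy, OpenCV 4.12 (cv2) and the standard library are available. Lean on these libraries where they do the work, as an engineer would, in place of code of your own. Each camera call takes 0.05 s, during which the arm holds its last target. There are 200 camera calls.

### The job

Press the thumb latch on the front of the tool case so that its sprung lid pops fully open, and snap the loose tubular box spanner into the empty pair of spring clips, fully home at both ends. Then push the lid shut until it latches, leaving the two spanners in the case clipped where they are and the other things on the counter where they stand.

Things in the scene. Friction and masses are not known exactly. Their poses are not given: they have to be found in the camera images.
- case: Black case fixed to the counter, 185 (x) by 200 (y) by 58 mm high shut. Origin: centre of its underside; x runs from its latch (front, robot side) to its hinge (back), z up. Tray 34 mm high (wall 4, floor at 6 mm) with 3 bays at y = -58, 0, +58 mm, x = -3 mm, each a pair of upright steel clips 72 mm apart along x, 10 mm wide. A clipped spanner lies along x, its axis 38 mm up, above the walls.
- bay (a point): Middle of the one empty bay (a white paper slip lies under it), where the spanner's centre belongs, 38 mm above the counter. x as the case's. Clip lips are 13 mm apart, flared to 24 mm at 14 mm above this point; a tube resting on shut clips lies about 15 mm too high. Pushing it straight down into both clips takes about 6 to 15 N; it snaps past the lips onto a rest. Play 6 mm along x.
- spanner_mid (a point): Centre of the loose steel tubular box spanner: round tube 18 mm thick, 130 mm long, at each end a hexagon 24 mm across flats and 18 mm long (the middle 94 mm are round); both ends alike, about 120 g. Own x along the tube. Its hexagon flats lie on a wooden rest right of the case, centre 24 mm above the counter. The clips take the round tube 36 mm either side of the centre.
- stored_a_mid (a point): Centre of a similar spanner (125 mm long, hexagon 20 mm) already clipped in another bay, axis along the case's x.
- stored_b_mid (a point): Centre of a similar spanner (135 mm long, hexagon 22 mm) already clipped in another bay, axis along the case's x.
- latch (a joint): Thumb latch on the middle of the case's front, a rocking steel plate: 0 at rest, grows as its plate is pressed down, stop at 0.30 rad; sprung back. The lid is let go at 0.1 to 0.2 rad.
- latch_press (a point): Middle of the top of the latch's ribbed thumb plate (40 mm along y, 32 mm along x), 28 mm above the counter, 128 mm in front of the case's centre. Press down here: it sinks about 8 mm at the stop, with about 4 N. The latch's hook stands 25 mm behind this point.
- lid (a joint): The lid: 0 shut and latched, 1.55 rad fully open (upright, its top 219 mm above the counter). Its damped spring raises it in about a second when let go. It must be pushed down against about 1 N at its front edge, then about 4 to 10 N over the last few mm, where the latch snaps over it.
- lid_hinge (a point): Middle of the lid's hinge line, at the back of the case, 34 mm above the counter; the line runs along the case's y.
- lid_edge (a point): Point in the middle of the lid's outer face, 15 mm from its front edge: 170 mm from the hinge along the lid, 58 mm above the counter when shut. Lid: clear panel in a black frame, 185 by 200 mm, rim 24 mm deep at front and sides; the outer face is 24 mm off the hinge line. Upright, its rim points to the front, its outer face to the back. x from front to hinge along the lid, z out of its outer face.
- rest: Low wooden rest fixed to the counter under the loose spanner: two battens 12 mm high (14 by 50 mm), 112 mm apart along its x, joined by a strip 12 mm wide and 8 mm high. Nothing else is under the middle of the spanner. Origin under its centre.
- carton: Bystander: cardboard carton 75 x 50 x 40 mm, origin under its centre.
- tin: Bystander: round tin 70 mm wide, 85 mm high, origin under its centre.
- coupling: Bystander: white plastic pipe coupling standing on end, 50 mm wide, 50 mm high, origin under its centre.
- parts_bin: Bystander: open blue bin 150 x 100 x 60 mm, origin under its centre.
Not all that is in view belongs to the job. Leave any blue or yellow look-alike of the part that bears spanner_mid alone.

How it is judged:
By the outcome, as a careful person would: the job done as asked, in the order asked, and still so for the second after the job is handed in, with the robot touching nothing.
It also fails if it takes over 67 s, if anything falls off the work surface, if the arm or the gripper's body presses on something with over 40 N, if the wrist force passes 120 N, or if a joint passes its speed limit or range.

## Working session

There is one attempt and no reset: what is moved stays moved. The work goes in short steps, Python scripts to look and compute and a tool call to move; the robot and the scene stay as the last step left them, time stands still between calls to the robot, and variables do not carry over. Pictures are saved under pics/ and viewed, at most 10 in all, crops included, and the job is handed in when it is done.

Besides the shell and the picture viewer there is one more tool, called after "Request:" by a JSON object that holds its "fn" and its "kwargs". drive_tool: Moves the arm, as the interface text tells. Its arguments: {"type":"object","properties":{"delta_pos":{"type":"array"},"rotation":{"type":"array"},"grip":{"type":"array"},"newtons":{"type":"number"}},"required":["delta_pos","rotation","grip"]}

```bash
mkdir -p pics
cat > h.py <<'E'
import numpy as np, cv2
from cell import env
def snap(n,f=None):
    s=env.snapshot(n)
    if f: cv2.imwrite('pics/'+f,cv2.cvtColor(s['image'],cv2.COLOR_RGB2BGR))
    return s
def plane(s,uv,z):
    K=np.array(s['intrinsics']);R=np.array(s['rotation']);o=np.array(s['origin'])
    d=np.linalg.solve(K,[uv[0],uv[1],1]);d=R@(d*[1,-1,-1])
    return o+d*(z-o[2])/d[2]
def proj(s,p):
    K=np.array(s['intrinsics']);R=np.array(s['rotation']);o=np.array(s['origin'])
    c=R.T@(np.array(p)-o)*[1,-1,-1];q=K@c;return q[:2]/q[2]
E
python3 - <<'E'
from h import *
a=snap('top','top0.png');b=snap('side','side0.png')
s=env.sense();print(s['time_s'],s['ee_pos'],s['tcp_rot'],s['grip_width'])
for c in(a,b):print(np.round(c['origin'],3),np.round(c['rotation'],3).tolist(),np.round(c['intrinsics'],1).tolist(),[k for k in c])
E
```

```text
0.1 [0.24820563 0.62718477 0.23844616] [[-9.29863763e-01  3.67903767e-01 -4.47956725e-04]
 [ 3.67904015e-01  9.29862566e-01 -1.49801795e-03]
 [-1.34588255e-04 -1.55775768e-03 -9.99998778e-01]] 0.9963440546708241
[0.428 0.013 1.159] [[-0.008, 0.998, -0.056], [-1.0, -0.008, 0.017], [0.016, 0.056, 0.998]] [[413.2, 0.0, 281.5], [0.0, 413.2, 201.8], [0.0, 0.0, 1.0]] ['image', 'intrinsics', 'origin', 'rotation']
[-0.128 -0.944  1.147] [[0.849, 0.36, -0.387], [-0.528, 0.594, -0.607], [0.012, 0.719, 0.694]] [[524.8, 0.0, 289.1], [0.0, 524.8, 202.4], [0.0, 0.0, 1.0]] ['image', 'intrinsics', 'origin', 'rotation']
```

View pics/top0.png

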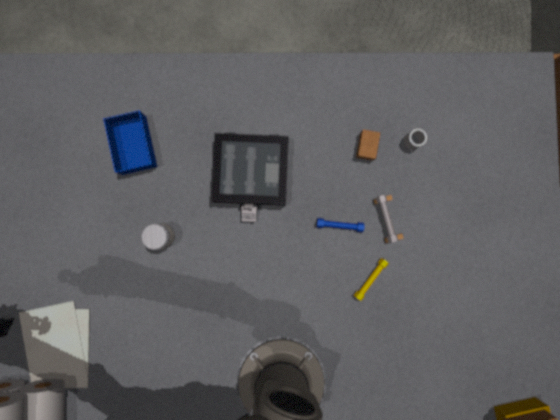

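View pics/side0.png

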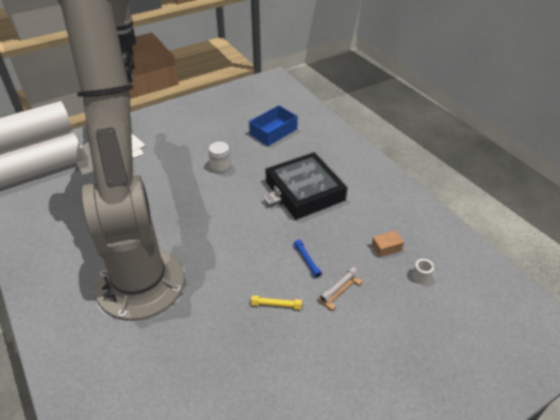

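Top view: the case is at about (250,170), with its latch plate at (249,214) on the robot side and the white slip in the right-hand bay at (272,170). Spanner candidates in the top view:
- grey steel on the wooden rest (388,218): this one matches the description
- blue look-alike (340,225)
- yellow look-alike (371,280)
- clipped spanners under the lid (228,168) and (250,168)

I'll check the grey one in a crop.

Run:
```python
from h import *
a=snap('top');b=snap('side')
im=cv2.cvtColor(a['image'],cv2.COLOR_RGB2BGR);ib=cv2.cvtColor(b['image'],cv2.COLOR_RGB2BGR)
c1=cv2.resize(im[120:250,200:420],(790,467),interpolation=cv2.INTER_CUBIC)
cv2.imwrite('pics/crop1.png',c1)
c2=cv2.resize(ib[150:310,255:405],(560,597),interpolation=cv2.INTER_CUBIC)
cv2.imwrite('pics/crop2.png',c2)
# case
def rect(img,mask,x0,y0,x1,y1):
    m=np.zeros_like(mask);m[y0:y1,x0:x1]=mask[y0:y1,x0:x1]
    cs,_=cv2.findContours(m,cv2.RETR_EXTERNAL,cv2.CHAIN_APPROX_NONE)
    c=max(cs,key=cv2.contourArea);return c
g=cv2.cvtColor(im,cv2.COLOR_BGR2GRAY);hsv=cv2.cvtColor(im,cv2.COLOR_BGR2HSV)
c=rect(im,(g<45).astype(np.uint8)*255,200,120,300,210)
r=cv2.minAreaRect(c);print('case px',r)
P=np.array([plane(a,p,.058) for p in cv2.boxPoints(r)]);print(P.round(4).tolist(),'sides',np.linalg.norm(P-np.roll(P,-1,0),axis=1),'centre',P.mean(0))
print('latch',[plane(a,p,.028).round(4).tolist() for p in [(249,214)]])
# spanner: bright low saturation
m=((g>125)&(hsv[...,1]<60)).astype(np.uint8)*255
c=rect(im,m,365,180,415,250);r=cv2.minAreaRect(c);print('spanner',r)
bp=cv2.boxPoints(r);Q=np.array([plane(a,p,.03) for p in bp]);print(Q.round(4).tolist(),'sides',np.linalg.norm(Q-np.roll(Q,-1,0),axis=1),'c',Q.mean(0))
# battens
m=((hsv[...,0]<20)&(hsv[...,1]>90)&(g>70)).astype(np.uint8)*255
m2=np.zeros_like(m);m2[180:250,365:415]=m[180:250,365:415]
for c in cv2.findContours(m2,cv2.RETR_EXTERNAL,cv2.CHAIN_APPROX_NONE)[0]:print('wood',cv2.boundingRect(c),cv2.contourArea(c))
```

```text
case px ((248.83108520507812, 171.13168334960938), (73.54840087890625, 72.80501556396484), 2.6630008220672607)
[[0.4807, 0.1841, 0.058], [0.6763, 0.1753, 0.058], [0.666, -0.0221, 0.058], [0.4701, -0.0113, 0.058]] sides [0.19574784 0.19765635 0.19621985 0.19568599] centre [0.57329622 0.08150433 0.058     ]
latch [[0.4589, 0.0835, 0.028]]
spanner ((387.87213134765625, 218.03515625), (48.065635681152344, 5.6164960861206055), 74.62374877929688)
[[0.5065, -0.2733, 0.03], [0.5105, -0.2883, 0.03], [0.3832, -0.3205, 0.03], [0.3793, -0.3055, 0.03]] sides [0.0155674  0.13131944 0.01547689 0.13126389] c [ 0.44488259 -0.29689788  0.03      ]
wood (387, 240, 1, 2) 0.0
wood (398, 234, 5, 6) 15.5
wood (376, 201, 1, 2) 0.0
wood (387, 195, 5, 6) 15.0
```

View pics/crop1.png

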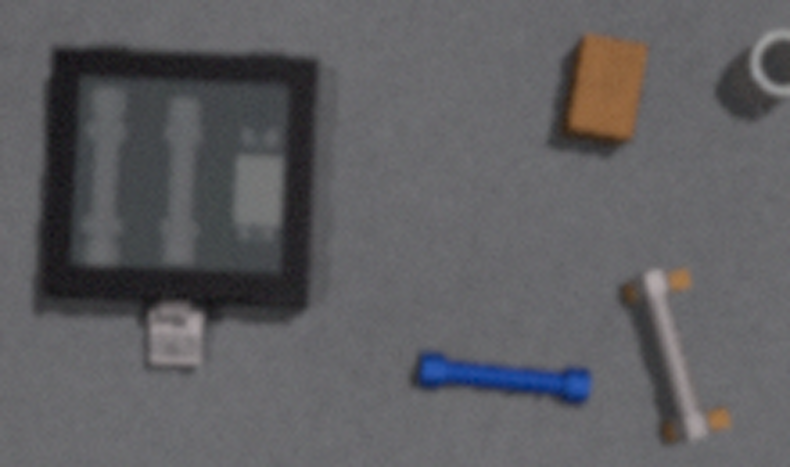

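The crop confirms the choice: the grey steel tube is on the wooden battens (top px 388,218; 131 mm long as given, yaw about 14°). The white slip is in the right-hand bay (272,172) and the latch plate is at (249,214). First move is to above the latch, with the fingers closed.

Request:
{"fn": "drive_tool", "kwargs": {"delta_pos": [[0,0,0],[0,0,0],[0,0,0],[-1.4,-3.3,0.3],[-1.4,-3.3,0.3],[-1.4,-3.3,0.3],[-1.4,-3.3,0.3],[-1.4,-3.3,0.3],[-1.4,-3.3,0.3],[-1.4,-3.3,0.3]], "rotation": [[0,0,-6.3],[0,0,-6.3],[0,0,-6.2],[0,0,0],[0,0,0],[0,0,0],[0,0,0],[0,0,0],[0,0,0],[0,0,0]], "grip": [255,255,255,255,255,255,255,255,255,255], "newtons": 60}}

```text
time_s: 1.03
ee_pos: [0.3353, 0.3903, 0.2181]
tcp_rot: [[-0.999, 0.049, -0.0], [0.049, 0.999, -0.0], [0.0, -0.0, -1.0]]
force: [0.3, -0.3, 0.1]
grip_width: 0.001
finger_force: 0.0
```

Request:
{"fn": "drive_tool", "kwargs": {"delta_pos": [[-1.4,-3.3,0.3],[-1.4,-3.3,0.3],[-1.4,-3.3,0.3],[-1.4,-3.3,0.3],[-1.4,-3.3,0.3],[-1.4,-3.3,0.3],[-1.4,-3.3,0.3],[-1.4,-3.3,0.3],[-1.4,-3.3,0.3],[0,0,0]], "rotation": [[0,0,0],[0,0,0],[0,0,0],[0,0,0],[0,0,0],[0,0,0],[0,0,0],[0,0,0],[0,0,0],[0,0,0]], "grip": [255,255,255,255,255,255,255,255,255,255]}}

```text
time_s: 1.87
ee_pos: [0.4478, 0.0824, 0.1911]
tcp_rot: [[-0.998, 0.058, 0.0], [0.058, 0.998, -0.003], [-0.001, -0.002, -1.0]]
force: [0.4, -0.3, 0.8]
grip_width: 0.003
finger_force: 0.0
```

```bash
cat >> h.py <<'E'
def state():
    s=env.sense();R=np.array(s['tcp_rot']);print('t',round(s['time_s'],2),'p',np.round(s['ee_pos'],4),'yaw',round(np.degrees(np.arctan2(R[1,0],R[0,0])),2),'z',R[:,2].round(4),'F',np.round(s['force'],1),'w',round(s['grip_width'],3),'ff',np.round(s['finger_force'],1),'q',np.round(s['qpos'],0));return s
def togo(p,yaw=None):
    s=state();R=np.array(s['tcp_rot']);print('tool cm',(R.T@(np.array(p)-s['ee_pos'])*100).round(2))
    if yaw is not None: print('rotz',(np.degrees(np.arctan2(R[1,0],R[0,0]))-yaw+180)%360-180)
E
python3 - <<'E'
from h import *
togo([.447,.0877,.08],177.1)
w=snap('wrist','w1.png')
C=np.array([.579,.081]);y=np.radians(-2.9);ax=np.array([np.cos(y),np.sin(y)])
for n,d,z in[('latch',-.128,.028),('platefront',-.144,.028),('backtop',.0925,.058),('fronttop',-.0925,.058)]:print(n,proj(w,[*(C+ax*d),z]).round(1))
E
```

```text
t 1.87 p [0.4478 0.0824 0.1911] yaw 176.67 z [ 5.0e-04 -2.5e-03 -1.0e+00] F [ 0.4 -0.3  0.8] w 0.003 ff 0.0 q [-30.  10.  13. 122.  -3.  49.  71.]
tool cm [ 0.11  0.55 11.11]
rotz -0.4256364276036493
latch [285.5 204.1]
platefront [285.4 187.2]
backtop [286.2 413.4]
fronttop [286.1 252.6]
```

View pics/w1.png

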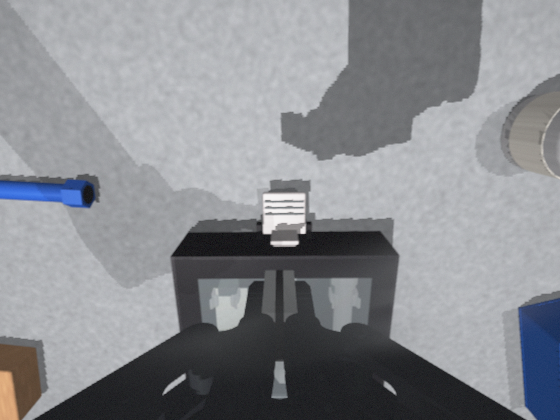

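The wrist view shows the plate's front edge at row 191 and the lid's front edge at row 256, both about 3.5 px from my prediction. That moves the case centre to x≈0.581; y agrees. Now I'll descend over the plate.

Request:
{"fn": "drive_tool", "kwargs": {"delta_pos": [[0,0,2],[0,0,3],[0,0,3],[0,0,3],[0,0,3],[0,0,0],[0,0,0]], "rotation": [[0,0,0],[0,0,0],[0,0,0],[0,0,0],[0,0,0],[0,0,0],[0,0,0]], "grip": [255,255,255,255,255,255,255]}}

```text
time_s: 2.5
ee_pos: [0.4451, 0.0899, 0.0506]
tcp_rot: [[-0.999, 0.048, -0.004], [0.048, 0.999, -0.001], [0.004, -0.001, -1.0]]
force: [0.4, -0.4, 0.5]
grip_width: 0.0
finger_force: 0.0
```

```bash
python3 -c "
from h import *
togo([.449,.0877,.036],177.1)"
```

```text
t 2.5 p [0.4451 0.0899 0.0506] yaw 177.27 z [-3.6e-03 -9.0e-04 -1.0e+00] F [ 0.4 -0.4  0.5] w 0.0 ff 0.0 q [-27.  24.  10. 127.  -8.  29.  76.]
tool cm [-0.4  -0.2   1.46]
rotz 0.1725482185458418
```

Request:
{"fn": "drive_tool", "kwargs": {"delta_pos": [[-0.3,-0.2,0.6],[0,0,0.6],[0,0,0.4],[0,0,0.3],[0,0,0.3],[0,0,0.1]], "rotation": [[0,0,0],[0,0,0],[0,0,0],[0,0,0],[0,0,0],[0,0,0]], "grip": [255,255,255,255,255,255]}}

```text
time_s: 3.0
ee_pos: [0.4482, 0.0877, 0.0282]
tcp_rot: [[-0.999, 0.048, -0.002], [0.048, 0.999, 0.0], [0.002, 0.0, -1.0]]
force: [-5.8, 1.5, 13.0]
grip_width: -0.001
finger_force: 7.2
```

Request:
{"fn": "drive_tool", "kwargs": {"delta_pos": [[0,0,-1.5],[1.0,0,-3],[1.0,0,-3.5],[0,0,-3.5],[0,0,-3.5],[0,0,-3.5],[0,0,-3],[0,0,0]], "rotation": [[0,0,0],[0,0,0],[0,0,0],[0,0,0],[0,0,0],[0,0,0],[0,0,0],[0,0,0]], "grip": [255,255,255,255,255,255,255,255]}}

```text
time_s: 3.67
ee_pos: [0.433, 0.089, 0.2493]
tcp_rot: [[-0.999, 0.049, 0.011], [0.049, 0.999, 0.005], [-0.011, 0.005, -1.0]]
force: [0.8, 0.1, -0.1]
grip_width: 0.001
finger_force: 0.0
```

Run:
```python
from h import *
state()
a=snap('top','top1.png')
im=cv2.imread('pics/top1.png');cv2.imwrite('pics/crop3.png',cv2.resize(im[90:260,190:420],(790,584),interpolation=cv2.INTER_CUBIC))
```

```text
t 3.67 p [0.433  0.089  0.2493] yaw 177.17 z [ 0.0109  0.0047 -0.9999] F [ 0.8  0.1 -0.1] w 0.001 ff 0.0 q [-33.   4.  14. 120.  -1.  56.  69.]
```

View pics/crop3.png

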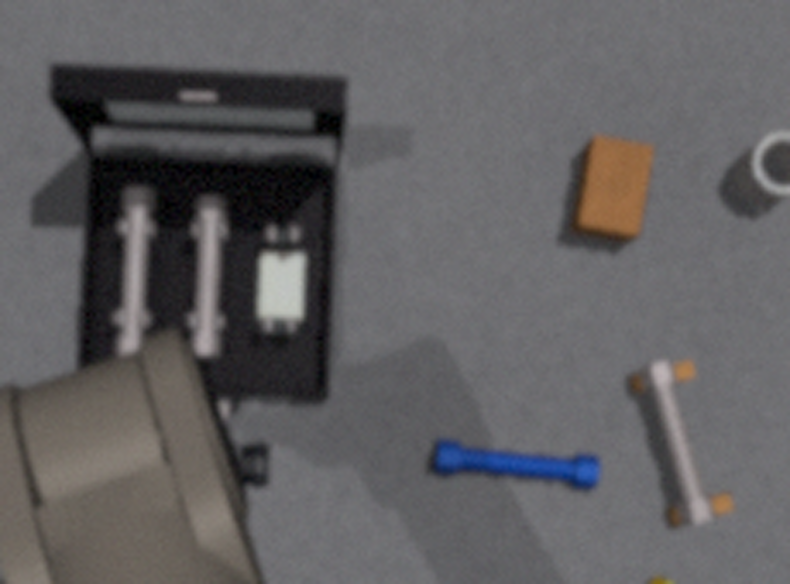

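The crop shows the lid upright (crop y 70–150), two clipped spanners, and the empty bay with its slip at (282,285). Next I'll go above the loose spanner.

Request:
{"fn": "drive_tool", "kwargs": {"delta_pos": [[-0.3,-3.5,0.5],[-0.3,-3.5,0.5],[-0.3,-3.5,0.5],[-0.3,-3.5,0.5],[-0.3,-3.5,0.5],[-0.3,-3.5,0.5],[-0.3,-3.5,0.5],[-0.3,-3.5,0.5],[-0.3,-3.5,0.5],[-0.3,-3.5,0.5]], "rotation": [[0,0,0],[0,0,0],[0,0,0],[0,0,0],[0,0,0],[0,0,0],[0,0,0],[0,0,0],[0,0,0],[0,0,0]], "grip": [90,90,90,90,90,90,90,90,90,90]}}

```text
time_s: 4.55
ee_pos: [0.4414, -0.2645, 0.1918]
tcp_rot: [[-0.999, 0.049, -0.001], [0.049, 0.999, -0.0], [0.001, -0.0, -1.0]]
force: [0.6, -0.3, -0.3]
grip_width: 0.647
finger_force: 0.0
```

Request:
{"fn": "drive_tool", "kwargs": {"delta_pos": [[-0.3,-3.5,0.5],[0,0,0],[0,0,0],[0,0,0],[0,0,0],[0,0,0]], "rotation": [[0,0,0],[0,0,-6],[0,0,-6],[0,0,-5],[0,0,0],[0,0,0]], "grip": [90,90,90,90,90,90]}}

```text
time_s: 5.05
ee_pos: [0.4429, -0.2979, 0.1873]
tcp_rot: [[-0.97, -0.242, -0.001], [-0.242, 0.97, 0.0], [0.001, 0.001, -1.0]]
force: [0.5, 0.3, 0.2]
grip_width: 0.647
finger_force: 0.0
```

Run:
```python
from h import *
togo([.445,-.297,.1],194.2)
w=snap('wrist','w2.png')
print('pred ends',proj(w,[.3819,-.3129,.024]),proj(w,[.508,-.281,.024]))
# top-view recheck, hex ends
a=snap('top','top2.png')
```

```text
t 5.05 p [ 0.4429 -0.2979  0.1873] yaw -165.97 z [-1.3e-03  3.0e-04 -1.0e+00] F [0.5 0.3 0.2] w 0.647 ff 0.0 q [  6.  19.  26. 113. -10.  51. 142.]
tool cm [-0.23  0.04  8.73]
rotz -0.16944652740551192
pred ends [279.23988066 131.01628855] [279.61800389 266.77790248]
```

View pics/w2.png

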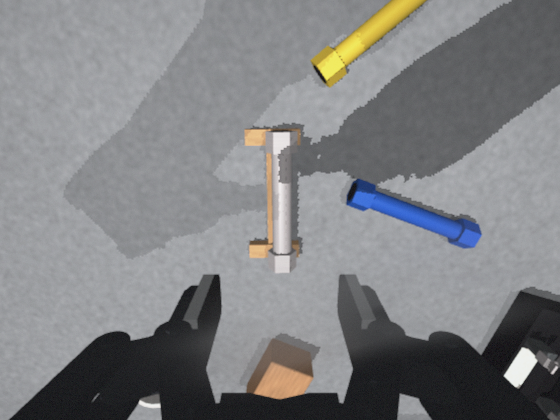

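The wrist view shows the grey spanner from (281,130) to (283,272) between the battens, with the carton near the left finger at (280,370). I'll refine the position from the mask.

Run:
```python
from h import *
w=snap('wrist')
im=cv2.cvtColor(w['image'],cv2.COLOR_RGB2BGR);hsv=cv2.cvtColor(im,cv2.COLOR_BGR2HSV);
r=im[100:285,260:310].astype(int)
# edges per row: scan saturation/brightness profile
for y in (118,124,128,132,140,195,205,215,225,235,255,262,268,272,276):
    print(y,' '.join(f'{v}' for v in hsv[y,262:304:2,2]),'|',' '.join(f'{v}' for v in hsv[y,262:304:4,1]))
```

```text
118 173 174 170 168 169 164 164 167 170 171 171 171 170 168 169 167 170 172 174 170 166 | 7 11 9 9 9 4 8 8 8 7 8
124 170 166 166 169 172 173 162 176 107 129 128 102 101 102 103 101 106 106 105 102 128 | 9 6 9 9 10 8 8 10 14 12 10
128 147 155 148 151 137 110 105 104 109 113 104 104 114 113 115 116 120 121 121 114 105 | 87 95 91 73 84 71 92 91 89 97 12
132 224 214 163 164 165 167 226 232 232 230 231 231 230 229 147 132 131 132 150 143 107 | 106 8 11 5 5 4 4 5 4 104 10
140 217 201 163 162 160 172 232 232 231 231 230 230 228 229 144 133 131 135 143 119 104 | 108 9 6 4 6 4 3 9 8 107 12
195 139 140 150 199 204 159 168 181 202 238 225 205 179 170 131 100 102 103 139 169 170 | 7 12 110 6 9 6 9 6 10 6 11
205 147 146 144 205 206 161 170 180 199 237 224 203 178 167 130 102 99 100 145 172 170 | 14 9 109 11 8 5 9 10 10 9 9
215 164 161 142 201 210 164 163 180 203 235 222 203 192 169 127 101 103 103 139 165 162 | 6 9 109 6 10 5 8 6 7 9 8
225 168 169 158 202 210 186 175 199 214 233 221 202 192 166 130 98 97 99 150 164 164 | 9 6 107 7 7 6 9 8 8 10 8
235 168 166 152 215 213 187 175 196 213 232 220 203 189 167 129 104 106 105 160 162 159 | 8 8 109 6 8 3 5 8 7 8 8
255 222 224 194 171 159 161 168 185 186 185 185 183 184 186 133 131 133 138 155 163 165 | 105 106 8 8 5 7 7 8 6 54 8
262 168 166 166 160 161 163 178 220 218 219 217 219 218 218 127 135 134 154 167 166 166 | 8 8 8 7 7 5 6 10 10 8 6
268 163 160 158 161 163 161 175 216 217 215 215 216 215 214 125 138 163 172 171 168 171 | 8 6 5 7 5 7 5 6 6 9 9
272 170 167 166 164 164 170 176 191 194 192 187 187 188 187 160 168 165 167 169 173 171 | 8 9 8 3 5 1 3 5 8 6 7
276 163 165 166 167 166 167 166 166 166 165 165 169 165 167 166 169 168 166 170 170 169 | 6 5 9 8 9 9 6 6 8 8 9
```

Run:
```python
from h import *
w=snap('wrist')
A=plane(w,(281.3,130),.036);B=plane(w,(282.5,270.5),.036);M=(A+B)/2
d=B-A;print(A,B,np.linalg.norm(d),M,np.degrees(np.arctan2(d[1],d[0])))
T=[plane(w,(281.3,y),.033)for y in(195,235)];print(T)
togo([*M[:2],.015],180+np.degrees(np.arctan2(d[1],d[0])))
```

```text
[ 0.38054507 -0.31159571  0.036     ] [ 0.50618535 -0.27857055  0.036     ] 0.12990820731017763 [ 0.44336521 -0.29508313  0.036     ] 14.727321312130506
[array([ 0.43521163, -0.29771869,  0.033     ]), array([ 0.47235242, -0.28830539,  0.033     ])]
t 5.25 p [ 0.4435 -0.2977  0.1881] yaw -165.86 z [-3.e-04  0.e+00 -1.e+00] F [ 0.5 -0.1 -0.1] w 0.644 ff 0.0 q [  6.  19.  26. 113. -10.  51. 142.]
tool cm [-0.06  0.26 17.31]
rotz -0.5869019734684571
```

Request:
{"fn": "drive_tool", "kwargs": {"delta_pos": [[0,0.2,2.5],[0,0,3.5],[0,0,3.5],[0,0,3.5],[0,0,2.2],[0,0,1.2],[0,0,0.8],[0,0,0]], "rotation": [[0,0,-0.5],[0,0,0],[0,0,0],[0,0,0],[0,0,0],[0,0,0],[0,0,0],[0,0,0]], "grip": [90,90,90,90,90,90,90,90]}}

```text
time_s: 5.92
ee_pos: [0.4427, -0.2958, 0.0155]
tcp_rot: [[-0.967, -0.254, -0.001], [-0.254, 0.967, 0.0], [0.001, 0.001, -1.0]]
force: [1.2, -0.3, 0.3]
grip_width: 0.652
finger_force: 0.0
```

```bash
python3 -c "
from h import *
togo([.4434,-.2951,.015],194.6)"
```

```text
t 5.92 p [ 0.4427 -0.2958  0.0155] yaw -165.3 z [-1.3e-03  4.0e-04 -1.0e+00] F [ 1.2 -0.3  0.3] w 0.652 ff 0.0 q [ 13.  34.  18. 118. -20.  31. 150.]
tool cm [-0.08  0.05  0.05]
rotz 0.09561861990732723
```

Request:
{"fn": "drive_tool", "kwargs": {"delta_pos": [[0,0,0],[0,0,0],[0,0,0],[0,0,0],[0,0,0],[0,0,0],[0,0,0]], "rotation": [[0,0,0],[0,0,0],[0,0,0],[0,0,0],[0,0,0],[0,0,0],[0,0,0]], "grip": [255,255,255,255,255,255,255], "newtons": 80}}

```text
time_s: 6.5
ee_pos: [0.444, -0.2965, 0.0179]
tcp_rot: [[-0.967, -0.254, 0.003], [-0.254, 0.967, -0.001], [-0.002, -0.002, -1.0]]
force: [-0.3, 1.3, 6.3]
grip_width: 0.182
finger_force: 77.9
```

```bash
python3 -c "
from h import *
togo([.4434,-.2951,.015],194.6)"
```

```text
t 6.5 p [ 0.444  -0.2965  0.0179] yaw -165.3 z [ 2.5e-03 -9.0e-04 -1.0e+00] F [-0.3  1.3  6.3] w 0.182 ff 77.9 q [ 13.  34.  18. 118. -20.  31. 150.]
tool cm [0.02 0.15 0.29]
rotz 0.1027459072848842
```

Request:
{"fn": "drive_tool", "kwargs": {"delta_pos": [[0,0,-1],[0,0,-2],[0,0,-3],[0,0,-3],[0,0,-3],[0,0,-1],[0,0,0],[0,0,0],[0,0,0],[0,0,0]], "rotation": [[0,0,0],[0,0,0],[0,0,0],[0,0,0],[0,0,0],[0,0,6],[0,0,6],[0,0,5.5],[0,0,0],[0,0,0]], "grip": [255,255,255,255,255,255,255,255,255,255]}}

```text
time_s: 7.33
ee_pos: [0.4431, -0.2958, 0.147]
tcp_rot: [[-0.999, 0.046, 0.001], [0.046, 0.999, -0.0], [-0.001, -0.0, -1.0]]
force: [0.5, -1.6, -1.8]
grip_width: 0.179
finger_force: 78.2
```

Run:
```python
from h import *
togo([.5751,.0232,.13],177.1)
a=snap('top','top3.png');b=snap('side','side3.png')
im=cv2.imread('pics/top3.png');g=cv2.cvtColor(im,cv2.COLOR_BGR2GRAY)
m=np.zeros_like(g);m[150:200,258:290]=(g[150:200,258:290]>140)*255
c=max(cv2.findContours(m,cv2.RETR_EXTERNAL,cv2.CHAIN_APPROX_NONE)[0],key=cv2.contourArea);r=cv2.minAreaRect(c);print(r,plane(a,r[0],.0065))
# outer dims of the tray at z=.034
m=np.zeros_like(g);m[120:212,200:300]=(g[120:212,200:300]<50)*255
c=max(cv2.findContours(m,cv2.RETR_EXTERNAL,cv2.CHAIN_APPROX_NONE)[0],key=cv2.contourArea);print(cv2.boundingRect(c))
x=cv2.resize(im[130:220,205:300],(400,380),interpolation=cv2.INTER_CUBIC)
s=cv2.imread('pics/side3.png');y=cv2.resize(s[140:330,250:380],(390,570),interpolation=cv2.INTER_CUBIC)
o=np.zeros((570,790,3),np.uint8);o[:380,:400]=x;o[:,400:]=y;cv2.imwrite('pics/c4.png',o)
```

```text
t 7.33 p [ 0.4431 -0.2958  0.147 ] yaw 177.38 z [ 6.e-04 -1.e-04 -1.e+00] F [ 0.5 -1.6 -1.8] w 0.179 ff 78.2 q [  3.  22.  30. 115. -15.  46. 129.]
tool cm [-11.73  32.47   1.7 ]
rotz 0.2818815118583018
((271.36297607421875, 173.41879272460938), (12.325739860534668, 19.592939376831055), 4.085616588592529) [0.57271457 0.02177691 0.0065    ]
(207, 120, 83, 87)
```

View pics/c4.png

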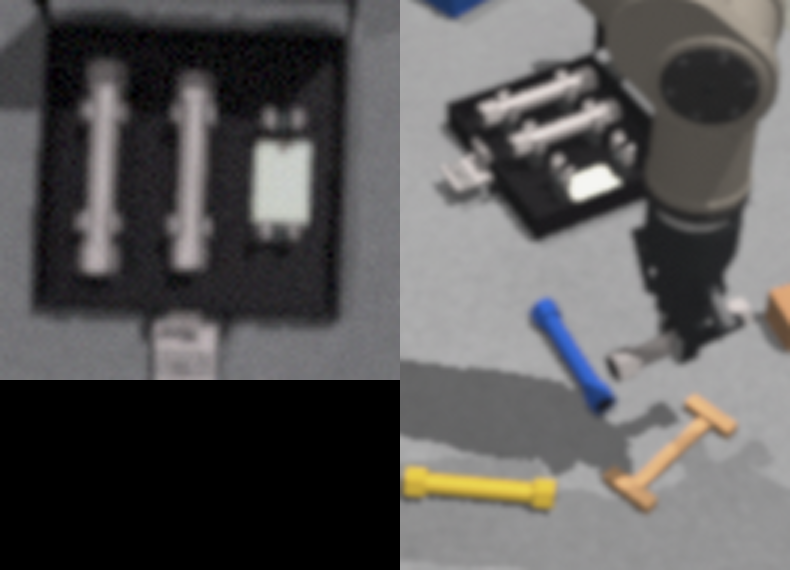

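The crop shows the spanner held level, the rest empty, and the clip pairs of the empty bay at (285,120) and (278,235) around the slip. I'll move beside the bay for a closer wrist look.

Request:
{"fn": "drive_tool", "kwargs": {"delta_pos": [[-1.5,2.9,-0.3],[-1.5,2.9,-0.3],[-1.5,2.9,-0.3],[-1.5,2.9,-0.3],[-1.5,2.9,-0.3],[-1.5,2.9,-0.3],[-1.5,2.9,-0.3],[-1.5,2.9,-0.3],[0,0,0],[0,0,0]], "rotation": [[0,0,0],[0,0,0],[0,0,0],[0,0,0],[0,0,0],[0,0,0],[0,0,0],[0,0,0],[0,0,0],[0,0,0]], "grip": [255,255,255,255,255,255,255,255,255,255]}}

```text
time_s: 8.27
ee_pos: [0.575, -0.0677, 0.1701]
tcp_rot: [[-0.999, 0.043, -0.0], [0.043, 0.999, 0.001], [0.0, 0.001, -1.0]]
force: [-0.6, -1.8, -1.1]
grip_width: 0.184
finger_force: 78.3
```

Run:
```python
from h import *
togo([.5751,.0232,.13],177.1)
w=snap('wrist','w3.png')
C=np.array([.581,.081]);y=np.radians(-3);ax=np.array([np.cos(y),np.sin(y)]);ay=np.array([-ax[1],ax[0]])
for d in(-39,33):
  for e in(-64.5,-58,-51.5): print(d,e,proj(w,[*(C+ax*d/1e3+ay*e/1e3),.052]).round(1))
```

```text
t 8.27 p [ 0.575  -0.0677  0.1701] yaw 177.56 z [-1.e-04  5.e-04 -1.e+00] F [-0.6 -1.8 -1.1] w 0.184 ff 78.3 q [-20.  24.  27. 108. -14.  51. 101.]
tool cm [0.38 9.08 4.01]
rotz 0.46417737066857967
-39 -64.5 [391. 166.]
-39 -58 [399.6 166.1]
-39 -51.5 [408.1 166.2]
33 -64.5 [380.8 252.9]
33 -58 [388.7 253. ]
33 -51.5 [396.5 253.1]
```

View pics/w3.png

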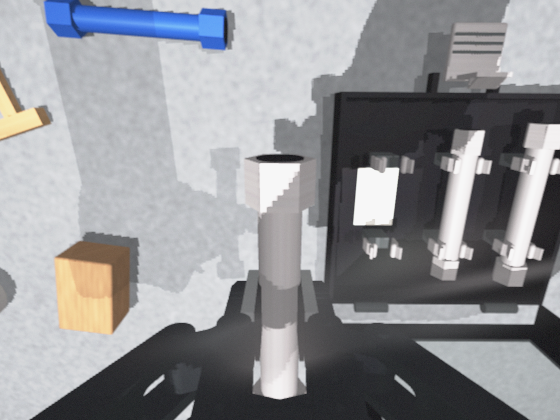

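The wrist view shows the empty clips at about (392,162) in front and (384,246) at the rear, with the slip at (376,195). I'll get these numerically.

Run:
```python
from h import *
w=snap('wrist')
g=cv2.cvtColor(w['image'],cv2.COLOR_RGB2GRAY)
for (x0,y0,x1,y1) in((360,150,420,174),(358,230,410,264)):
    print(y0,x0)
    for y in range(y0,y1,2):print(y,' '.join(f'{v:3d}' for v in g[y,x0:x1:2]))
```

```text
150 360
150  43  42  49  41  48  43  45  45  44  44  46  40  41  43  41  45  42  45  45  45  42  42  42  43  45  43  42  46  49  55
152  43  45  43  46  49  44  47  51  46  49  47  49  45  48  46  50  48  44  39  42  38  42  41  44  44  43  49  60  59  60
154  45  42  38  45  31  41  53  63  63  68  65  67  63  65  65  64  66  64  52  47  52  47  45  48  56  59  58  56  59  59
156  40  42  44  33  32  32  56  74  82  66  76  76  76  72  74  72  70  72  69  73  70  54  52  76  66  57  60  62  61  60
158  36  44  41  37  33  31  56  95 109 115 107 101 106 136 130  94  86  78  70  78  72  51  79 117 142 118  74  58  60  59
160  34  39  42  32  33  33  59  99 110 124 134 133 129 153 170 104  75  70  74  71  72  62  92 139 168 148 117  92  87  51
162  33  42  43  34  32  37  58 104 109 117 123 137 159 156 170 103  75  71  71  74  70  61  99 144 169 135 124 131 156  53
164  37  33  41  30  31  34  62 108 110 121 123 141 156 160 165  97  70  69  73  70  67  62 107 147 167 128 125 133 145  50
166  32  38  39  42  49  53  63 108 110 121 126 144 158 163 161  93  72  71  76  72  92  60 115 152 
[... 1539 characters left out ...]
  83  83  84  82  84 191 244 230 200 199 222  86  84
252  81  81  81  83  83 130 211 165 240 225 240 113  83  82  86  85  83  89 206 244 222 198 201 214  87  85
254  82  81  81  83  80  90 189 201 241 226 236  99  84  87  86  85  84  99 216 244 217 198 207 200  85  87
256  82  85  84  81  78  80  79 151 240 227 230  86  84  85  89  89  89  98 223 244 207 196 215 182  83  87
258  84  84  77  78  80  79  82 155 239 189 129  84  87  87  88  86  86  88 132 207 155 188 218 156  88  84
260  81  76  78  78  80  82  82  90 143  87  83  86  86  86  85  85  87  86  87  90  88  92 143 104  83  83
262  77  77  77  81  82  81  79  85  83  84  85  87  86  90  88  86  87  87  86  87  85  87  84  83  85  83
```

Clip positions agree with the case model to about 1 mm: right tips at (417,166) and (404.5,253) against predicted (415.4,166) and (403.3,253). The bay is therefore at (0.575,0.024). Moving over it.

Request:
{"fn": "drive_tool", "kwargs": {"delta_pos": [[0.1,1.5,0.6],[0.1,1.5,0.6],[0.1,1.5,0.6],[0.1,1.5,0.6],[0,1.5,0.6],[0,1.6,1.0],[0,0,2],[0,0,2],[0,0,0],[0,0,0]], "rotation": [[0,0,0.5],[0,0,0],[0,0,0],[0,0,0],[0,0,0],[0,0,0],[0,0,0],[0,0,0],[0,0,0],[0,0,0]], "grip": [255,255,255,255,255,255,255,255,255,255]}}

```text
time_s: 9.2
ee_pos: [0.5744, 0.0216, 0.0891]
tcp_rot: [[-0.998, 0.057, -0.003], [0.057, 0.998, -0.001], [0.003, -0.001, -1.0]]
force: [-0.6, -0.1, -0.3]
grip_width: 0.184
finger_force: 78.3
```

Run:
```python
from h import *
togo([.575,.0238,.06],177.0)
```

```text
t 9.2 p [0.5744 0.0216 0.0891] yaw 176.75 z [-2.8e-03 -6.0e-04 -1.0e+00] F [-0.6 -0.1 -0.3] w 0.184 ff 78.3 q [-26.  30.  24. 111. -18.  42.  94.]
tool cm [-0.06  0.22  2.91]
rotz -0.2517621806795205
```

Request:
{"fn": "drive_tool", "kwargs": {"delta_pos": [[0,0.2,0.8],[0,0,0.8],[0,0,0.8],[0,0,0.5],[0,0,0],[0,0,0]], "rotation": [[0,0,-0.2],[0,0,0],[0,0,0],[0,0,0],[0,0,0],[0,0,0]], "grip": [255,255,255,255,255,255]}}

```text
time_s: 9.7
ee_pos: [0.5752, 0.0228, 0.061]
tcp_rot: [[-0.999, 0.054, -0.001], [0.054, 0.999, -0.0], [0.001, -0.0, -1.0]]
force: [-0.6, -0.0, -0.9]
grip_width: 0.181
finger_force: 78.3
```

Run:
```python
from h import *
togo([.575,.0238,.032],177.0)
a=snap('top','t5.png');b=snap('side','s5.png');w=snap('wrist','w5.png')
x=cv2.imread('pics/w5.png')
y=cv2.resize(cv2.imread('pics/s5.png')[140:230,250:360],(440,360),interpolation=cv2.INTER_CUBIC)
o=np.zeros((600,800,3),np.uint8);o[:360,:440]=y;o[:420,440:]=x[:,100:460];cv2.imwrite('pics/c5.png',o)
```

```text
t 9.7 p [0.5752 0.0228 0.061 ] yaw 176.89 z [-6.e-04 -1.e-04 -1.e+00] F [-0.6 -0.  -0.9] w 0.181 ff 78.3 q [-25.  33.  22. 112. -19.  39.  95.]
tool cm [0.02 0.1  2.9 ]
rotz -0.11154377763310208
```

View pics/c5.png

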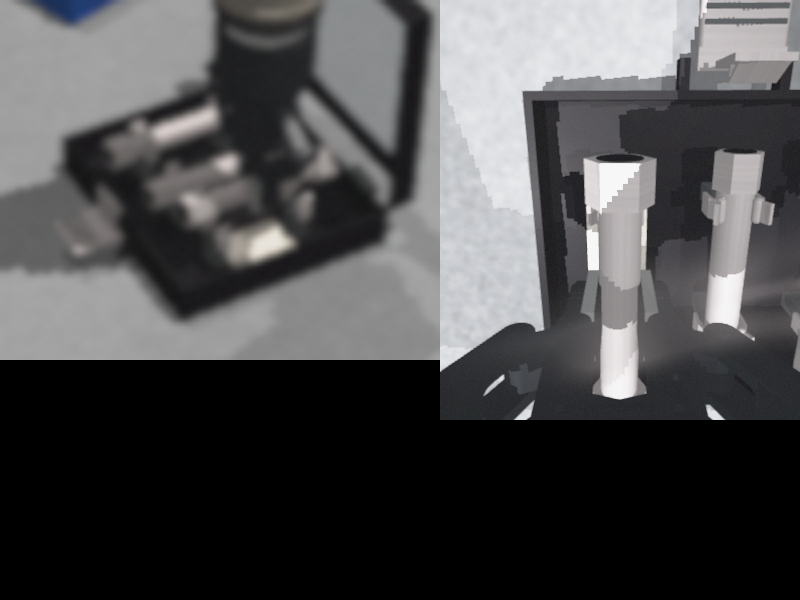

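The wrist view shows the tube centred over the slip (px 619 against 616) and well clear of its neighbour. Pushing down.

Request:
{"fn": "drive_tool", "kwargs": {"delta_pos": [[0,0.05,0.5],[0,0,0.5],[0,0,0.4],[0,0,0.3],[0,0,0.3],[0,0,0.3]], "rotation": [[0,0,0],[0,0,0],[0,0,0],[0,0,0],[0,0,0],[0,0,0]], "grip": [255,255,255,255,255,255]}}

```text
time_s: 10.35
ee_pos: [0.5773, 0.0219, 0.0395]
tcp_rot: [[-0.998, 0.055, 0.004], [0.055, 0.998, -0.001], [-0.004, -0.001, -1.0]]
force: [0.3, -3.0, 5.1]
grip_width: 0.18
finger_force: 79.0
```

Request:
{"fn": "drive_tool", "kwargs": {"delta_pos": [[0,0,0.2],[0,0,0.2],[0,0,0.2],[0,0,0]], "rotation": [[0,0,0],[0,0,0],[0,0,0],[0,0,0]], "grip": [255,255,255,255]}}

```text
time_s: 10.68
ee_pos: [0.5748, 0.0224, 0.0318]
tcp_rot: [[-0.999, 0.055, -0.001], [0.055, 0.999, -0.001], [0.001, -0.001, -1.0]]
force: [-1.0, -6.3, 0.2]
grip_width: 0.177
finger_force: 78.7
```

Run:
```python
from h import *
s=togo([.575,.0238,.032],177.0);print(np.round(env.sense()['wrist_torque'],2))
```

```text
t 10.68 p [0.5748 0.0224 0.0318] yaw 176.87 z [-0.0014 -0.001  -1.    ] F [-1.  -6.3  0.2] w 0.177 ff 78.7 q [-24.  36.  21. 112. -20.  36.  97.]
tool cm [-0.02  0.14 -0.02]
rotz -0.13043011481732947
[-1.07  0.06  0.02]
```

Request:
{"fn": "drive_tool", "kwargs": {"delta_pos": [[0,-0.1,0.1],[0,-0.05,0.2],[0,0,0.1],[0,0,0]], "rotation": [[0,0,0],[0,0,0],[0,0,0],[0,0,0]], "grip": [255,255,255,255]}}

```text
time_s: 11.02
ee_pos: [0.5749, 0.0224, 0.0313]
tcp_rot: [[-0.999, 0.054, -0.001], [0.054, 0.999, 0.003], [0.001, 0.003, -1.0]]
force: [-13.0, -2.0, 38.1]
grip_width: 0.179
finger_force: 82.9
```

Run:
```python
from h import *
s=togo([.575,.0238,.032],177.0);print(np.round(env.sense()['wrist_torque'],2))
```

```text
t 11.02 p [0.5749 0.0224 0.0313] yaw 176.88 z [-0.0013  0.0027 -1.    ] F [-13.   -2.   38.1] w 0.179 ff 82.9 q [-24.  36.  20. 112. -21.  36.  97.]
tool cm [ 0.    0.14 -0.07]
rotz -0.11726114107489138
[-0.34  2.77  0.05]
```

It is seated on the rest: z stopped at 31.3 mm under 38 N. I'll ease off, open part way and lift.

Request:
{"fn": "drive_tool", "kwargs": {"delta_pos": [[0,0,-0.3],[0,0,0],[0,0,0],[0,0,0],[0,0,0],[0,0,-1],[0,0,-2.5],[0,0,-3],[0,0,-3],[0,0,0]], "rotation": [[0,0,0],[0,0,0],[0,0,0],[0,0,0],[0,0,0],[0,0,0],[0,0,0],[0,0,0],[0,0,0],[0,0,0]], "grip": [255,145,145,145,145,145,145,145,145,145]}}

```text
time_s: 11.85
ee_pos: [0.579, 0.0218, 0.1322]
tcp_rot: [[-0.998, 0.055, 0.009], [0.055, 0.999, 0.002], [-0.009, 0.002, -1.0]]
force: [0.6, -0.4, 0.2]
grip_width: 0.434
finger_force: 0.0
```

Request:
{"fn": "drive_tool", "kwargs": {"delta_pos": [[0,-2,-2],[0,-3,-3],[0,-3,-3],[0,0,0],[0,0,0]], "rotation": [[0,0,0],[0,0,0],[0,0,0],[0,0,0],[0,0,0]], "grip": [255,255,255,255,255]}}

```text
time_s: 12.27
ee_pos: [0.572, -0.0593, 0.2075]
tcp_rot: [[-0.998, 0.058, 0.004], [0.058, 0.998, 0.0], [-0.004, 0.0, -1.0]]
force: [0.2, 0.8, -0.4]
grip_width: -0.001
finger_force: 0.0
```

Run:
```python
from h import *
state()
w=snap('wrist','w6.png');b=snap('side','s6.png')
C=np.array([.581,.081]);y=np.radians(-3);ax=np.array([np.cos(y),np.sin(y)]);ay=np.array([-ax[1],ax[0]])
for e,L in((-58,65),(0,65)):
  for d in(-L,L): print(e,d,proj(w,[*(C+ax*(d-3)/1e3+ay*e/1e3),.038]).round(1))
g=cv2.cvtColor(w['image'],cv2.COLOR_RGB2GRAY)
y=cv2.resize(cv2.imread('pics/s6.png')[140:230,250:360],(240,196),interpolation=cv2.INTER_CUBIC)
o=np.zeros((600,800,3),np.uint8);o[:196,:240]=y;o[:420,240:]=cv2.imread('pics/w6.png');cv2.imwrite('pics/c6.png',o)
```

```text
t 12.27 p [ 0.572  -0.0593  0.2075] yaw 176.66 z [ 0.0044  0.     -1.    ] F [ 0.2  0.8 -0.4] w -0.001 ff 0.0 q [-23.  21.  29. 107. -12.  55.  98.]
-58 -65 [373.1 124.6]
-58 65 [362.  259.2]
0 -65 [439.3 124.2]
0 65 [419.9 258.8]
```

View pics/c6.png

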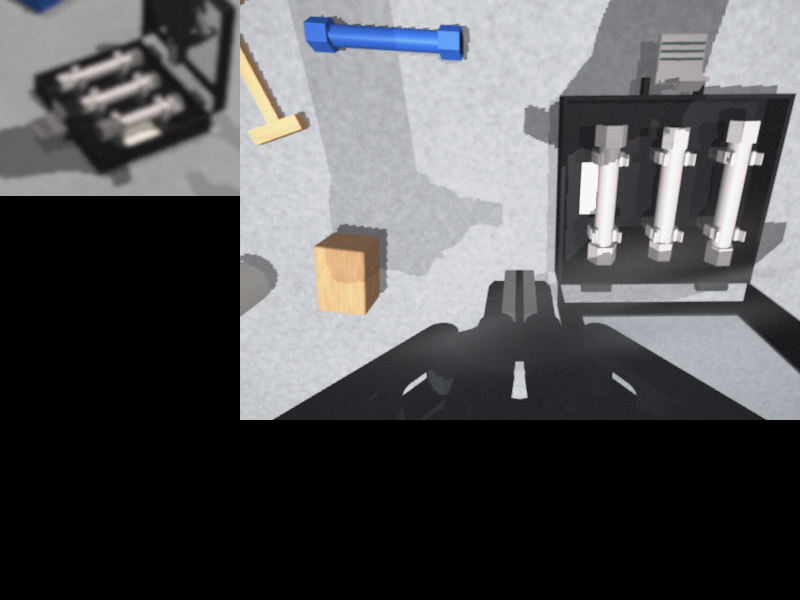

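The picture shows the spanner straight in both clips, with ends at (371,125) and (361,262) against predicted (373,125) and (362,259). The other two spanners are unmoved. Now I'll go over and behind the upright lid with the fingers closed.

Request:
{"fn": "drive_tool", "kwargs": {"delta_pos": [[0,0,-3.2],[0,0,-3.2],[-2.4,2.4,0],[-2.4,2.4,0],[-2.4,2.4,0],[-2.4,2.4,0],[-2.4,2.4,0],[-2.4,2.4,0],[0,0,0],[0,0,0]], "rotation": [[0,0,0],[0,0,0],[0,0,0],[0,0,0],[0,0,0],[0,0,0],[0,0,0],[0,0,0],[0,0,0],[0,0,0]], "grip": [255,255,255,255,255,255,255,255,255,255]}}

```text
time_s: 13.2
ee_pos: [0.7224, 0.0835, 0.2659]
tcp_rot: [[-0.999, 0.048, -0.004], [0.048, 0.999, 0.0], [0.004, -0.0, -1.0]]
force: [0.3, -0.1, -0.6]
grip_width: -0.002
finger_force: 0.0
```

```bash
cat >> h.py <<'E'
C0=np.array([.581,.081]);_y=np.radians(-3);AX=np.array([np.cos(_y),np.sin(_y)])
def W(x,z): return np.array([*(C0+AX*x),z])
def lidtcp(t,r=.165): return W(.0925-r*np.cos(t)+.024*np.sin(t)+.011,.034+r*np.sin(t)+.024*np.cos(t)+.008)
E
python3 - <<'E'
from h import *
togo(W(.145,.207),177)
for k in range(16):
    t=1.55-k*.1
    p=lidtcp(t);q=lidtcp(max(t-.1,0));d=q-p;print(round(t,2),p.round(4),'tool cm dx %.2f dz %.2f'%(-d[:2]@AX*100,-d[2]*100))
E
```

```text
t 13.2 p [0.7224 0.0835 0.2659] yaw 177.23 z [-4.2e-03  1.0e-04 -1.0e+00] F [ 0.3 -0.1 -0.6] w -0.002 ff 0.0 q [-28.  33.  27.  80. -15.  70.  87.]
tool cm [-0.42 -0.99  5.89]
rotz 0.2338039824374789
1.55 [0.7049 0.0745 0.2075] tool cm dx 1.66 dz -0.12
1.45 [0.6883 0.0754 0.2087] tool cm dx 1.67 dz 0.04
1.35 [0.6717 0.0762 0.2083] tool cm dx 1.65 dz 0.21
1.25 [0.6551 0.0771 0.2062] tool cm dx 1.62 dz 0.37
1.15 [0.6389 0.078  0.2024] tool cm dx 1.58 dz 0.53
1.05 [0.6232 0.0788 0.1971] tool cm dx 1.52 dz 0.69
0.95 [0.608  0.0796 0.1902] tool cm dx 1.44 dz 0.84
0.85 [0.5936 0.0803 0.1818] tool cm dx 1.35 dz 0.98
0.75 [0.5801 0.081  0.172 ] tool cm dx 1.25 dz 1.11
0.65 [0.5677 0.0817 0.161 ] tool cm dx 1.13 dz 1.23
0.55 [0.5564 0.0823 0.1487] tool cm dx 1.00 dz 1.33
0.45 [0.5464 0.0828 0.1354] tool cm dx 0.86 dz 1.43
0.35 [0.5378 0.0833 0.1211] tool cm dx 0.72 dz 1.50
0.25 [0.5306 0.0836 0.1061] tool cm dx 0.56 dz 1.57
0.15 [0.525  0.0839 0.0904] tool cm dx 0.40 dz 1.62
0.05 [0.521  0.0841 0.0742] tool cm dx 0.14 dz 0.82
```

Request:
{"fn": "drive_tool", "kwargs": {"delta_pos": [[-0.4,-0.5,1],[0,-0.5,1.5],[0,0,1.5],[0,0,1.2],[0,0,0.7],[0,0,0],[0,0,0]], "rotation": [[0,0,0],[0,0,0],[0,0,0],[0,0,0],[0,0,0],[0,0,0],[0,0,0]], "grip": [255,255,255,255,255,255,255]}}

```text
time_s: 13.78
ee_pos: [0.7258, 0.0688, 0.21]
tcp_rot: [[-0.999, 0.054, -0.001], [0.054, 0.999, -0.0], [0.001, -0.0, -1.0]]
force: [0.1, -0.6, 0.0]
grip_width: -0.001
finger_force: 0.0
```

Run:
```python
from h import *
togo(lidtcp(1.55),177)
```

```text
t 13.78 p [0.7258 0.0688 0.21  ] yaw 176.9 z [-6.e-04 -0.e+00 -1.e+00] F [ 0.1 -0.6  0. ] w -0.001 ff 0.0 q [-27.  36.  26.  84. -17.  64.  89.]
tool cm [2.12 0.46 0.26]
rotz -0.10291266676017585
```

Request:
{"fn": "drive_tool", "kwargs": {"delta_pos": [[1.0,0.4,0.1],[1.1,0,0.1],[1.6,0,-0.1],[1.6,0,0.1],[1.7,0,0.2],[1.6,0,0.4],[1.6,0,0.5],[1.5,0,0.7],[1.4,0,0.8],[0,0,0]], "rotation": [[0,0,0],[0,0,0],[0,0,0],[0,0,0],[0,0,0],[0,0,0],[0,0,0],[0,0,0],[0,0,0],[0,0,0]], "grip": [255,255,255,255,255,255,255,255,255,255]}}

```text
time_s: 14.62
ee_pos: [0.5933, 0.0803, 0.1822]
tcp_rot: [[-0.999, 0.053, -0.002], [0.053, 0.999, 0.001], [0.002, 0.001, -1.0]]
force: [0.7, -0.0, -0.4]
grip_width: -0.0
finger_force: 0.3
```

Run:
```python
from h import *
togo(lidtcp(.85),177)
```

```text
t 14.62 p [0.5933 0.0803 0.1822] yaw 176.94 z [-1.6e-03  8.0e-04 -1.0e+00] F [ 0.7 -0.  -0.4] w -0.0 ff 0.3 q [-34.  25.  26. 104. -14.  53.  86.]
tool cm [-0.03  0.01  0.04]
rotz -0.061960276253785196
```

Request:
{"fn": "drive_tool", "kwargs": {"delta_pos": [[1.3,0,1.0],[1.2,0,1.1],[1.1,0,1.2],[1.0,0,1.3],[0.9,0,1.4],[0.7,0,1.5],[0.6,0,1.6],[0.4,0,1.6],[0,0,0],[0,0,0]], "rotation": [[0,0,0],[0,0,0],[0,0,0],[0,0,0],[0,0,0],[0,0,0],[0,0,0],[0,0,0],[0,0,0],[0,0,0]], "grip": [255,255,255,255,255,255,255,255,255,255]}}

```text
time_s: 15.45
ee_pos: [0.5245, 0.084, 0.0758]
tcp_rot: [[-0.999, 0.054, 0.0], [0.054, 0.999, 0.0], [-0.0, 0.0, -1.0]]
force: [-0.3, -0.2, 1.3]
grip_width: -0.001
finger_force: 0.5
```

Run:
```python
from h import *
togo(lidtcp(0),177)
a=snap('side')
g=cv2.cvtColor(a['image'],cv2.COLOR_RGB2GRAY)
```

```text
t 15.45 p [0.5245 0.084  0.0758] yaw 176.9 z [ 2.e-04  1.e-04 -1.e+00] F [-0.3 -0.2  1.3] w -0.001 ff 0.5 q [-34.  28.  23. 118. -17.  37.  87.]
tool cm [ 0.5  -0.    0.98]
rotz -0.09832977502492213
```

Request:
{"fn": "drive_tool", "kwargs": {"delta_pos": [[0,0,0.4],[0,0,0.3],[0,0,0.2],[0,0,0.1],[0,0,0.1],[0,0,0]], "rotation": [[0,0,0],[0,0,0],[0,0,0],[0,0,0],[0,0,0],[0,0,0]], "grip": [255,255,255,255,255,255]}}

```text
time_s: 16.0
ee_pos: [0.5244, 0.0841, 0.065]
tcp_rot: [[-0.999, 0.054, 0.001], [0.054, 0.999, 0.001], [-0.001, 0.001, -1.0]]
force: [-2.1, 0.3, 8.1]
grip_width: -0.002
finger_force: 3.8
```

```bash
python3 -c "
from h import *
togo(lidtcp(0),177)"
```

```text
t 16.0 p [0.5244 0.0841 0.065 ] yaw 176.9 z [ 1.2e-03  6.0e-04 -1.0e+00] F [-2.1  0.3  8.1] w -0.002 ff 3.8 q [-33.  29.  22. 118. -18.  36.  88.]
tool cm [ 0.48 -0.01 -0.1 ]
rotz -0.09761194257663419
```

Request:
{"fn": "drive_tool", "kwargs": {"delta_pos": [[0,0,0.1],[0,0,0.1],[0,0,0]], "rotation": [[0,0,0],[0,0,0],[0,0,0]], "grip": [255,255,255]}}

```text
time_s: 16.25
ee_pos: [0.5243, 0.0841, 0.0635]
tcp_rot: [[-0.999, 0.054, 0.001], [0.054, 0.999, 0.001], [-0.001, 0.001, -1.0]]
force: [-4.3, -0.9, 16.0]
grip_width: -0.001
finger_force: 7.9
```

```bash
python3 -c "
from h import *
togo(lidtcp(0),177)"
```

```text
t 16.25 p [0.5243 0.0841 0.0635] yaw 176.89 z [ 8.e-04  1.e-03 -1.e+00] F [-4.3 -0.9 16. ] w -0.001 ff 7.9 q [-33.  29.  22. 118. -18.  36.  88.]
tool cm [ 0.47 -0.01 -0.25]
rotz -0.10606567882794593
```

Request:
{"fn": "drive_tool", "kwargs": {"delta_pos": [[0,0,0.1],[0,0,0.1],[0,0,0],[0,0,0]], "rotation": [[0,0,0],[0,0,0],[0,0,0],[0,0,0]], "grip": [255,255,255,255]}}

```text
time_s: 16.58
ee_pos: [0.5241, 0.0841, 0.0622]
tcp_rot: [[-0.999, 0.054, 0.0], [0.054, 0.999, 0.002], [-0.0, 0.002, -1.0]]
force: [-8.5, -0.3, 22.9]
grip_width: -0.001
finger_force: 11.7
```

Request:
{"fn": "drive_tool", "kwargs": {"delta_pos": [[0,0,-0.3],[0,0,-0.3],[0,0,0],[0,0,0],[0,0,0]], "rotation": [[0,0,0],[0,0,0],[0,0,0],[0,0,0],[0,0,0]], "grip": [255,255,255,255,255]}}

```text
time_s: 17.0
ee_pos: [0.5239, 0.084, 0.0662]
tcp_rot: [[-0.999, 0.054, 0.0], [0.054, 0.999, 0.0], [-0.0, 0.0, -1.0]]
force: [1.2, -0.3, 1.6]
grip_width: -0.0
finger_force: 0.4
```

```bash
python3 -c "
from h import *
togo(lidtcp(0),177)"
```

```text
t 17.0 p [0.5239 0.084  0.0662] yaw 176.91 z [ 4.e-04  0.e+00 -1.e+00] F [ 1.2 -0.3  1.6] w -0.0 ff 0.4 q [-33.  29.  22. 118. -18.  36.  88.]
tool cm [0.43 0.   0.02]
rotz -0.0857377638231469
```

Request:
{"fn": "drive_tool", "kwargs": {"delta_pos": [[0,0,-0.5],[0,0,-0.5],[0,0,-0.5],[0,0,0],[0,0,0],[0,0,0]], "rotation": [[0,0,0],[0,0,0],[0,0,0],[0,0,0],[0,0,0],[0,0,0]], "grip": [255,255,255,255,255,255]}}

```text
time_s: 17.5
ee_pos: [0.5235, 0.084, 0.0813]
tcp_rot: [[-0.999, 0.054, 0.0], [0.054, 0.999, 0.0], [-0.0, 0.0, -1.0]]
force: [0.2, 0.4, -0.3]
grip_width: -0.006
finger_force: 0.0
```

Run:
```python
from h import *
state()
a=snap('side','s7.png');w=snap('wrist','w7.png')
g=cv2.cvtColor(w['image'],cv2.COLOR_RGB2GRAY)
e=proj(w,W(-.0925,.058));print('pred lid front edge px',e, 'latch hook',proj(w,W(-.103,.05)),'plate',proj(w,W(-.128,.028)))
c=int(e[0])
for dx in(-60,-40,0,40,60):print(dx,' '.join(str(v) for v in g[int(e[1])-60:int(e[1])+40:3,c+dx]))
```

```text
t 17.5 p [0.5235 0.084  0.0813] yaw 176.91 z [ 0.e+00  1.e-04 -1.e+00] F [ 0.2  0.4 -0.3] w -0.006 ff 0.0 q [-34.  28.  23. 118. -17.  38.  87.]
pred lid front edge px [279.67956916 209.26227285] latch hook [279.62067921 184.8158667 ] plate [279.48195315 130.82809989]
-60 231 233 233 233 230 146 153 152 144 146 150 153 33 31 34 33 37 36 32 34 33 42 47 41 43 43 43 45 39 39 35 33 39 39
-40 214 204 147 135 125 222 151 155 91 91 32 32 33 36 37 34 35 33 33 32 30 41 45 43 43 43 42 44 40 42 44 41 38 37
0 247 247 247 247 184 186 184 187 157 131 130 130 183 183 142 141 130 34 39 38 33 43 44 46 44 42 39 44 42 44 41 41 41 44
40 156 149 148 147 146 66 45 46 46 43 45 42 45 45 41 37 34 37 30 35 32 43 46 43 46 40 44 40 40 44 42 43 45 46
60 143 146 147 149 149 146 144 140 142 144 146 146 33 31 32 36 34 35 34 31 32 42 43 39 44 43 39 42 44 43 42 41 45 44
```

Force fell to zero on lifting and the lid edge stayed put (row 212 against predicted 209), so it is latched. I'll retreat clear and check.

Request:
{"fn": "drive_tool", "kwargs": {"delta_pos": [[0,0,-2],[0,0,-3.5],[0,0,-3.5],[0,3,-3.5],[0,3.5,0],[0,3.5,0],[0,3.5,0],[0,3.5,0],[0,3,0],[0,0,0]], "rotation": [[0,0,0],[0,0,0],[0,0,0],[0,0,0],[0,0,0],[0,0,0],[0,0,0],[0,0,0],[0,0,0],[0,0,0]], "grip": [255,255,255,255,255,255,255,255,255,255]}}

```text
time_s: 18.43
ee_pos: [0.5327, 0.2892, 0.2022]
tcp_rot: [[-0.999, 0.044, -0.001], [0.044, 0.999, 0.003], [0.001, 0.003, -1.0]]
force: [-0.2, 0.3, -0.6]
grip_width: 0.001
finger_force: 0.0
```

Run:
```python
from h import *
state();a=snap('top','t8.png');b=snap('side','s8.png')
i0=cv2.imread('pics/top0.png');i1=cv2.imread('pics/t8.png')
def box(im,lo,hi,x0,y0,x1,y1):
    h=cv2.cvtColor(im,cv2.COLOR_BGR2HSV);m=cv2.inRange(h,lo,hi);z=np.zeros_like(m);z[y0:y1,x0:x1]=m[y0:y1,x0:x1]
    c=max(cv2.findContours(z,0,1)[0],key=cv2.contourArea);return np.round(cv2.minAreaRect(c)[0],1)
for n,lo,hi,r in[('carton',(5,90,60),(20,255,255),(350,120,385,165)),('blue',(105,120,60),(130,255,255),(310,210,370,240)),('yellow',(20,120,60),(35,255,255),(350,255,392,305)),('bin',(105,120,30),(130,255,255),(95,100,165,180)),('coupling',(0,0,130),(180,70,255),(400,120,435,160)),('lid',(0,0,0),(180,255,48),(200,110,300,210)),('slipwindow',(0,0,90),(180,80,255),(216,138,284,200))]:
    print(n,box(i0,lo,hi,*r),box(i1,lo,hi,*r))
```

```text
t 18.43 p [0.5327 0.2892 0.2022] yaw 177.46 z [-5.0e-04  3.2e-03 -1.0e+00] F [-0.2  0.3 -0.6] w 0.001 ff 0.0 q [-52.  24.  24. 102. -12.  56.  64.]
carton [368.  144.4] [367.8 144.5]
blue [340.3 224.7] [339.7 224.6]
yellow [370.7 279.1] [370.7 279.1]
bin [129.6 142.5] [138.3 134.5]
coupling [418.5 136.5] [418. 137.]
lid [248.9 171.1] [248.5 171.5]
slipwindow [228.6 168.5] [271. 170.]
```

```bash
python3 -c "
from h import *
print(env.job_done())"
```

```text
the job is handed in; nothing more can be done
None
```

I handed the job in at about 18 s: the loose spanner is clipped home in the empty bay, the lid is shut and latched, and the other things on the counter read as unmoved (the parts bin was partly hidden by the arm and the tin was not re-measured, but I never went near either).

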